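# Close the canister warmer and hold up the heavier canister

### The arm

A 7-joint arm with a two-finger parallel gripper is mounted at the origin on the work surface. World frame = base frame: x ahead of the robot, y to its left, z up, the work surface at z = 0. Lengths are in m, angles in rad, forces in N, time in s.
With the tool pointing down it reaches from about 0.425 to 0.925 m from the base axis. Payload 6.8 kg.
Tool frame: the origin (TCP) lies on the centre line of the jaws, within the pads' length; the fingertips stand 25 mm ahead of it and the grasp point (between the pads) lies 6 mm ahead of it; z points along the fingers, y is the line along which they close (so a half turn about z gives the same grasp; the last joint's range is limited). The gripper opens to 85 mm and grips with 20 to 120 N. Pads are 22 mm wide; open, the fingers measure 114 mm over their backs; the gripper's body (76 mm by 85 mm) begins 54 mm behind the grasp point. The pads swing forward as they close: fully open they stand 13 mm farther back than shut.
Start: joints at [1.125, 0.477, 0.022, 1.555, -0.011, 1.109, -0.083], TCP at [0.224, -0.637, 0.256] pointing down, gripper open.
Joint ranges: [-2.96, 2.96], [-0.34, 2.1], [-1.41, 1.46], [0.24, 2.44], [-1.37, 4.51], [0.17, 1.92], [-2.96, 2.96]. Speed limits (rad/s): [2.39, 2.39, 3.14, 3.14, 3.14, 3.14, 3.14].

### API

Orientations are given as a rotation vector (axis times angle).
In Python, from bench import status, imaging, workorder gives the robot as it stands.
- The arm moves only by the tool send_rows, never from a script. Its argument "steps" is a list of rows, each an object of numbers: "dx", "dy", "dz": the shift along the tool's x, y, z in cm; "yaw": the turn about the tool's z in degrees; "gripper": the opening, from 0 (shut) to 1 (fully open). A call has 1 to 5 rows; each row is the pose to reach, as a shift and turn from the pose commanded when the call began, along the tool's axes at that moment; what a row does not reach only later rows make up. A row lasts 1/8 s, in which the tool goes at most 62.5 mm and 10.7 degrees, less where a joint would pass 70% of its speed; a pose out of reach is approached as far as the arm can. A call with a gripper value outside its range is refused whole. The fingers move at their own pace and stop on an object; "force" is the grip in N (left out, the last holds). Time passes only in rows, so rows that repeat a pose let the fingers close. It gives the time, the measured TCP pose, the force, the opening and the grip force at its end, in the units of the state.
- status.get_obs(): the state, without advancing time (a new reading comes with each control period).
- imaging.grab_frame(name): name is "side" or "top"; returns a dict with "color" (480x640x3 uint8, red, green, blue), "depth" (480x640 float32, m along the optical axis (not along the pixel's ray), 0 where there is no reading), "K" (3x3 intrinsics, pixels), "R" (3x3) and "t" (3): a world point X has camera coordinates R X + t. Camera axes: x right, y down, z forward; pixel columns grow to the right and rows downward; lengths in m; the calibration is good to about 2 mm. A picture is of the moment at which its call begins.
- workorder.hand_in(): hands the job in; it is judged then, once.
The state is a dict: "clock": time; "joints": joint angles; "qvel": joint speeds; "tau": joint torques, N m; "tcp_pos": TCP position; "orientation": TCP orientation; "contact_force": force on the tool from outside, world axes, zero at the start; "moment": the same for the moment, N m; "grip_width": finger opening in m; "gripper_force": force on a finger pad.
Only numpy, scipy, OpenCV 4.12 (cv2) and the standard library are available. Lean on these libraries where they do the work, as an engineer would, in place of code of your own. Each camera call takes 0.05 s, during which the arm holds its last target. There are 200 camera calls.

### The job

Two look-alike sealed canisters have been taken out of the bench warmer and stand on the black mat. First lower the warmer's lid gently until it is fully closed; then lift each canister in turn clear of the mat to feel which is heavier, put the lighter one down to stand upright on the mat, and finish while holding the heavier one in the gripper, upright and still, with its underside at least 15 cm above the bench. Do not drop or tip over a canister, and leave the bottle, the tip box and the timer alone.

Things in the scene. Friction and masses are not known exactly. Their poses are not given: they have to be found in the camera images.
- warmer: bench warmer, fixed: white open-topped box 220 mm deep (its x) x 240 mm wide (its y) x 120 mm high, walls 12 mm, blue front panel on its -x side. Origin: centre of its underside; x points from its front to the hinge side, z up. The lid is hinged along the top of its +x rim
- lid (a joint): hinge angle of the warmer's blue lid, rad: 0 closed flat on the rim, growing as it opens upward (1.57 would be upright); starts part open. The hinge is stiff (about 0.5 N m of friction): the lid stays where it is left and has to be pushed or carried all the way down. Lid plate 220 mm from hinge to front edge, 240 mm wide, 10 mm thick, hinged along its underside
- lid_hinge (a point): middle of the lid's hinge line, at the top of the warmer's +x rim (120 mm above the bench), on the underside of the lid plate; its axes turn with the lid: the plate runs from here 220 mm along -x, and its outer (upper) face lies 10 mm along +z
- lid_handle (a point): centre of the head of the lid's black knob (head 28 mm diameter, 16 mm thick, on a 12 mm stem; knob stands 43 mm off the lid's outer face), on the lid's middle line, 190 mm from the hinge towards the front edge; this point is 35 mm off the outer face; its axes turn with the lid, z out of the outer face
- mat: black rubber mat, fixed flat on the bench, 200 mm (its x) x 300 mm (its y) x 4 mm. Origin: centre of its underside, z up; its top is 4 mm above the bench
- can_a: sealed round canister, bare aluminium with a white band and a blue screw cap; 56 mm diameter (58 at cap and band), 105 mm tall, one straight cylinder. Origin: centre of its underside, z up along its axis. Stands on the mat beside its look-alike; one is clearly heavier (by 0.15 kg or more) for what is sealed inside; which one changes from start to start. Each weighs 0.15 to 0.75 kg
- can_b: sealed round canister, bare aluminium with a white band and a blue screw cap; 56 mm diameter (58 at cap and band), 105 mm tall, one straight cylinder. Origin: centre of its underside, z up along its axis. Stands on the mat beside its look-alike; one is clearly heavier (by 0.15 kg or more) for what is sealed inside; which one changes from start to start. Each weighs 0.15 to 0.75 kg
- bottle: glass reagent bottle with blue cap, 70 mm diameter, 150 mm tall, loose, a bystander. Origin: centre of its underside
- tip_box: white pipette-tip box with orange lid, 85 x 120 x 68 mm, loose, a bystander. Origin: centre of its underside
- timer: white bench timer lying flat, 60 x 75 x 22 mm, loose, a bystander. Origin: centre of its underside

How it is judged:
By the outcome, as a careful person would: the job done as asked, in the order asked, and still so for the second after the job is handed in, while the arm keeps its last pose, push and grip.
It also fails if it takes over 72 s, if anything falls off the work surface, if the arm or the gripper's body presses on something with over 40 N, if the wrist force passes 120 N, or if a joint passes its speed limit or range.

## Working session

There is one attempt and no reset: what is moved stays moved. The work goes in short steps, Python scripts to look and compute and a tool call to move; the robot and the scene stay as the last step left them, time stands still between calls to the robot, and variables do not carry over. Pictures are saved under pics/ and viewed, at most 10 in all, crops included, and the job is handed in when it is done.

Besides the shell and the picture viewer there is one more tool, called after "Call:" by a JSON object that holds its "fn" and its "kwargs", one argument or row to a line. send_rows: Moves the arm, as the interface text tells. Its arguments: {"type":"object","properties":{"steps":{"type":"array"},"force":{"type":"number"}},"required":["steps"]}

```bash
mkdir -p pics; ls; python3 - <<'E'
from bench import status, imaging
import cv2,numpy as np
o=status.get_obs()
for k in o: print(k,np.round(o[k],3))
for n in ("side","top"):
    f=imaging.grab_frame(n); np.savez(f"pics/{n}0.npz",**f)
    cv2.imwrite(f"pics/{n}0.png",f["color"][:,:,::-1])
    print(n,f["K"].tolist(),np.round(f["R"],3).tolist(),np.round(f["t"],3), (-f["R"].T@f["t"]).round(3), (f["depth"]>0).mean())
E
```

```text
pics
clock 0.0
joints [ 1.125  0.478  0.022  1.556 -0.011  1.109 -0.083]
qvel [ 0.002 -0.    -0.001  0.     0.001  0.001 -0.001]
tau [ 0.0000e+00 -5.9644e+01  1.6080e+00 -2.8119e+01  1.3000e-02  1.0000e-02
 -0.0000e+00]
tcp_pos [ 0.224 -0.636  0.255]
orientation [-3.095e+00 -5.280e-01  1.000e-03]
contact_force [ 0.156 -0.262  0.789]
moment [-0.021 -0.02  -0.048]
gripper_force 0.0
grip_width 0.086
side [[543.9829532732803, 0.0, 302.98948686519594], [0.0, 543.9829532732803, 240.03937202403398], [0.0, 0.0, 1.0]] [[0.992, -0.123, -0.016], [-0.102, -0.736, -0.669], [0.07, 0.666, -0.743]] [-0.568  0.141  1.137] [ 0.498 -0.723  0.93 ] 0.9960774739583333
top [[476.43493561997644, 0.0, 316.1819472406879], [0.0, 476.43493561997644, 236.15734642420935], [0.0, 0.0, 1.0]] [[0.07, -0.998, 0.002], [-0.972, -0.069, -0.225], [0.224, 0.013, -0.974]] [-0.004  0.608  0.852] [0.401 0.026 0.967] 0.99607421875
```

View pics/side0.png

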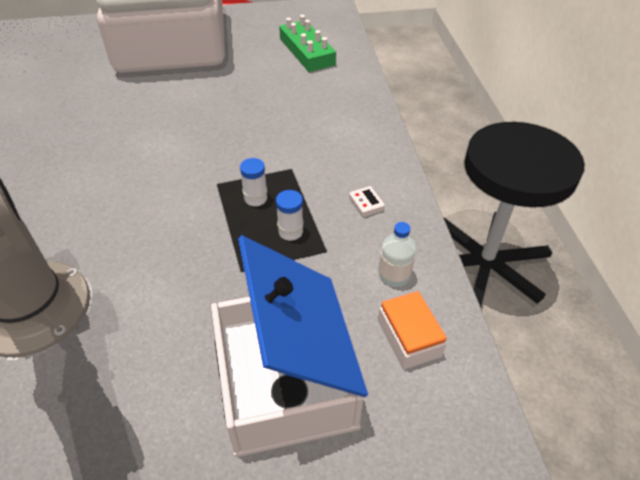

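View pics/top0.png

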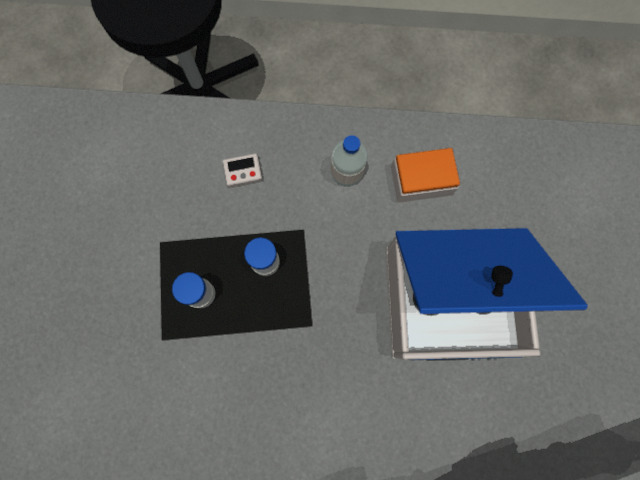

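The side view shows caps at (253,168) and (290,200), the knob at (283,288) and the lid from (245,240) to (362,388). The top view shows caps at (190,290) and (261,253), the knob at (502,274), and the hinge edge along (396,230)-(528,230). Next I'll triangulate these points.

```bash
cat > h.py <<'E'
import numpy as np,cv2
def load(n,i=0): return dict(np.load(f"pics/{n}{i}.npz"))
def ray(f,u,v):
    d=f["R"].T@np.linalg.inv(f["K"])@np.array([u,v,1.]); return -f["R"].T@f["t"],d
def plane(f,u,v,z):
    c,d=ray(f,u,v); return c+d*(z-c[2])/d[2]
def tri(f,p,g,q):
    c,d=ray(f,*p); e,h=ray(g,*q)
    s=np.linalg.lstsq(np.c_[d,-h],e-c,rcond=None)[0]
    a,b=c+s[0]*d,e+s[1]*h
    return (a+b)/2,np.linalg.norm(a-b)
def pts(f,m):
    v,u=np.nonzero(m&(f["depth"]>0)); z=f["depth"][v,u]
    P=np.linalg.inv(f["K"])@np.array([u*z,v*z,z]); return (f["R"].T@(P-f["t"][:,None])).T
def blobs(m,amin=60):
    n,l,s,c=cv2.connectedComponentsWithStats(m.astype(np.uint8))
    return [(s[i,4],c[i].round(1),l==i,s[i,:4]) for i in range(1,n) if s[i,4]>=amin]
def blue(f):
    h=cv2.cvtColor(f["color"],cv2.COLOR_RGB2HSV); return (h[...,0]>100)&(h[...,0]<130)&(h[...,1]>150)&(h[...,2]>60)
E
python3 - <<'E'
from h import *
np.set_printoptions(suppress=True,precision=4)
S,T=load("side"),load("top")
for n,f in (("side",S),("top",T)):
    for a,c,m,b in blobs(blue(f)):
        P=pts(f,m); print(n,a,c,b,np.median(P,0),P.min(0),P.max(0))
        if a>3000:
            k=cv2.approxPolyDP(cv2.convexHull(np.argwhere(m)[:,::-1].astype(np.int32)),6,True)[:,0]; print(" corners",k.tolist())
            for q in k:
                mm=np.zeros_like(m); mm[max(q[1]-4,0):q[1]+5,max(q[0]-4,0):q[0]+5]=1; print("  ",q,np.median(pts(f,mm&m),0))
            q0=np.median(P,0); w=np.linalg.svd(P-P.mean(0),full_matrices=False)[2][2]; w*=np.sign(w[2]); print(" normal",w,"d",w@P.mean(0))
            hull=cv2.fillConvexPoly(np.zeros(m.shape,np.uint8),k,1)>0
            d=hull&~m&(f["color"].max(2)<50)
            for a2,c2,m2,b2 in blobs(d,30): print(" knob?",a2,c2,b2,np.median(pts(f,m2),0), (pts(f,m2)@w-w@P.mean(0)).max())
    # mat
    d=f["color"].max(2)<35
    for a,c,m,b in blobs(d,1500): 
        k=cv2.boxPoints(cv2.minAreaRect(np.argwhere(m)[:,::-1].astype(np.float32)))
        P=pts(f,m);print(n,"dark",a,c,np.median(P,0),[plane(f,*q,.004).round(3).tolist() for q in k])
E
```

```text
side 369 [252.  167.9] [241 159  23  19] [0.4871 0.2524 0.1081] [0.4615 0.2301 0.0951] [0.5133 0.2885 0.1127]
side 500 [288.8 200.6] [276 190  27  23] [0.5603 0.132  0.1079] [0.5314 0.1068 0.0004] [0.6008 0.2813 0.112 ]
side 172 [401.7 229.3] [395 223  15  14] [ 0.7678 -0.0221  0.149 ] [ 0.7537 -0.0349  0.1401] [ 0.7832 -0.0021  0.1532]
side 10906 [299.1 320.8] [238 235 129 161] [ 0.5392 -0.2556  0.2169] [ 0.4383 -0.3601  0.0001] [0.6332 0.1419 0.3011]
 corners [[365, 395], [264, 366], [241, 235], [330, 280]]
   [365 395] [ 0.6281 -0.3441  0.1338]
   [264 366] [ 0.4836 -0.357   0.2821]
   [241 235] [ 0.4606 -0.1233  0.2808]
   [330 280] [ 0.6067 -0.1189  0.135 ]
 normal [0.7259 0.1194 0.6774] d 0.5084064631835074
 knob? 305 [280.1 288.7] [266 278  26  24] [ 0.5149 -0.2414  0.293 ] 0.04446957268077323
side dark 1570 [514.7 189.4] [ 1.2583  0.3957 -0.2118] [[0.988, 0.218, 0.004], [1.062, 0.368, 0.004], [1.305, 0.227, 0.004], [1.218, 0.094, 0.004]]
side dark 2078 [500.1 263.4] [ 1.3892  0.5253 -0.6875] [[0.847, -0.045, 0.004], [0.928, 0.117, 0.004], [1.141, 0.003, 0.004], [1.045, -0.142
[... 406 characters left out ...]
1085  0.1336]
   [527 229] [ 0.6272 -0.3362  0.1375]
 normal [0.7118 0.0678 0.6991] d 0.5195209783010678
 knob? 414 [500.3 278.4] [491 266  21  30] [ 0.5137 -0.2315  0.2929] 0.04517591984707736
top 806 [259.8 252.7] [244 237  32  32] [0.5602 0.1395 0.1086] [0.5314 0.1106 0.0009] [0.6132 0.1862 0.1127]
top 865 [188.1 287.9] [172 272  34  33] [0.4866 0.2621 0.1085] [0.4575 0.2328 0.0008] [0.5299 0.3249 0.1131]
top dark 7760 [169.6  36.3] [ 1.2712  0.5277 -0.1921] [[1.15, 0.604, 0.004], [1.178, 0.217, 0.004], [0.93, 0.193, 0.004], [0.903, 0.561, 0.004]]
top dark 11816 [235.6 286.5] [0.5068 0.1974 0.0038] [[0.584, 0.374, 0.004], [0.635, 0.068, 0.004], [0.44, 0.036, 0.004], [0.393, 0.328, 0.004]]
```

Call:
{"fn": "send_rows", "kwargs": {
  "steps": [
    {"dx": 2,"dy": -1.7,"dz": -3,"yaw": 3,"gripper": 0},
    {"dx": 6,"dy": -5.3,"dz": -6,"yaw": 7,"gripper": 0},
    {"dx": 10,"dy": -9,"dz": -9,"yaw": 11,"gripper": 0},
    {"dx": 14.5,"dy": -13,"dz": -10.5,"yaw": 15,"gripper": 0},
    {"dx": 19,"dy": -17,"dz": -10.5,"yaw": 19,"gripper": 0}
  ]
}}

```text
clock: 0.72
tcp_pos: [0.3477, -0.4121, 0.3626]
orientation: [3.14, 0.006, 0.003]
contact_force: [0.5, -0.7, -0.8]
grip_width: -0.0001
gripper_force: 0.0
```

```bash
python3 - <<'E'
from h import *
from bench import status
np.set_printoptions(suppress=True,precision=4)
S,T=load("side"),load("top")
R={}
for n,f in (("side",S),("top",T)):
    for a,c,m,b in blobs(blue(f)):
        if a>1000: continue
        P=pts(f,m); top=P[:,2]>.104
        P=P[top]; (x,y),r=cv2.minEnclosingCircle(P[:,:2].astype(np.float32)); print(n,c,"circle",x,y,r,P[:,2].mean(),"mean",P[:,:2].mean(0))
        # top-face centre in pixels: mask of top points
        v,u=np.nonzero(m&(f["depth"]>0)); uv=np.c_[u,v][top]; R.setdefault(n,[]).append(uv.mean(0))
for i,j in ((0,2),(1,1)): print("tri",tri(S,R["side"][i],T,R["top"][j]))
# lid corners by two views
for p,q in (((365,395),(527,229)),((264,366),(586,307)),((241,235),(420,312)),((330,280),(396,232))): print("lid",tri(S,p,T,q))
print("knob",tri(S,(283,288),T,(502,274)))
o=status.get_obs();print(o["tcp_pos"],o["orientation"],o["clock"],o["contact_force"])
E
```

```text
side [252.  167.9] circle 0.48529061675071716 0.25903695821762085 0.029760845005512238 0.10839780767275177 mean [0.4866 0.2566]
side [288.8 200.6] circle 0.5588944554328918 0.13677963614463806 0.030935348942875862 0.10834741273280088 mean [0.5591 0.1344]
side [401.7 229.3] circle 0.7673285007476807 -0.018644556403160095 0.016796192154288292 0.14843326053617642 mean [ 0.7678 -0.0211]
top [351.1 143.9] circle 0.7684142589569092 -0.015555157326161861 0.0161306019872427 0.14939362287221722 mean [ 0.7672 -0.0145]
top [259.8 252.7] circle 0.559705376625061 0.13878753781318665 0.029006529599428177 0.10871595034181017 mean [0.5592 0.1385]
top [188.1 287.9] circle 0.48651647567749023 0.2612156867980957 0.029271045699715614 0.10866251751064077 mean [0.4858 0.2612]
tri (array([0.4864, 0.2628, 0.1031]), np.float64(0.00021526919009324413))
tri (array([0.5597, 0.139 , 0.1039]), np.float64(0.0006696880100101234))
lid (array([ 0.6325, -0.3432,  0.127 ]), np.float64(0.0032613422406298853))
lid (array([ 0.4814, -0.3572,  0.2795]), np.float64(0.0014739302753865714))
lid (array([ 0.4599, -0.1189,  0.283 ]), np.float64(0.0036312782586274644))
lid (array([ 0.6127, -0.1065,  0.1228]), np.float64(0.00030467004831050365))
knob (array([ 0.5195, -0.2357,  0.2852]), np.float64(0.002075789247922861))
[ 0.3477 -0.4121  0.3626] [3.1398 0.0059 0.003 ] 0.725 [ 0.5498 -0.7355 -0.8398]
```

Call:
{"fn": "send_rows", "kwargs": {
  "steps": [
    {"dx": 3,"dy": -5},
    {"dx": 6.5,"dy": -10.5},
    {"dx": 10,"dy": -16},
    {"dx": 12.7,"dy": -21},
    {"dx": 13.7,"dy": -22.7,"dz": 1}
  ]
}}

```text
validation failed for argument at $.st...
```

Call:
{"fn": "send_rows", "kwargs": {
  "steps": [
    {"dz": 1},
    {"dz": 2.2},
    {"dz": 3.4},
    {"dz": 4.6},
    {"dz": 5.6}
  ]
}}

```text
validation failed for argument at $.st...
```

Call:
{"fn": "send_rows", "kwargs": {
  "steps": [
    {"dx": 3,"dy": -5,"dz": 0,"yaw": 0,"gripper": 0},
    {"dx": 6.5,"dy": -10.5,"dz": 0,"yaw": 0,"gripper": 0},
    {"dx": 10,"dy": -16,"dz": 0,"yaw": 0,"gripper": 0},
    {"dx": 12.7,"dy": -21,"dz": 0,"yaw": 0,"gripper": 0},
    {"dx": 13.7,"dy": -22.7,"dz": 1,"yaw": 0,"gripper": 0}
  ]
}}

```text
clock: 1.35
tcp_pos: [0.4842, -0.1811, 0.3517]
orientation: [-3.141, -0.02, -0.003]
contact_force: [0.3, -1.1, -0.7]
grip_width: 0.0
gripper_force: 0.0
```

Call:
{"fn": "send_rows", "kwargs": {
  "steps": [
    {"dx": 0,"dy": 0,"dz": 1.5,"yaw": 0,"gripper": 0},
    {"dx": 0,"dy": 0,"dz": 3,"yaw": 0,"gripper": 0},
    {"dx": 0,"dy": 0,"dz": 4.5,"yaw": 0,"gripper": 0},
    {"dx": 0,"dy": 0,"dz": 5.5,"yaw": 0,"gripper": 0},
    {"dx": 0,"dy": 0,"dz": 6.3,"yaw": 0,"gripper": 0}
  ]
}}

```text
clock: 1.98
tcp_pos: [0.4822, -0.1862, 0.2879]
orientation: [3.141, 0.008, 0.0]
contact_force: [0.5, 0.2, 1.4]
grip_width: -0.0001
gripper_force: 0.7
```

Call:
{"fn": "send_rows", "kwargs": {
  "steps": [
    {"dx": -0.2,"dy": 0,"dz": 0.6,"yaw": 0,"gripper": 0},
    {"dx": -0.5,"dy": 0,"dz": 1.3,"yaw": 0,"gripper": 0},
    {"dx": -0.8,"dy": 0,"dz": 2.0,"yaw": 0,"gripper": 0},
    {"dx": -1.1,"dy": 0,"dz": 2.7,"yaw": 0,"gripper": 0},
    {"dx": -1.4,"dy": 0,"dz": 3.4,"yaw": 0,"gripper": 0}
  ]
}}

```text
clock: 2.6
tcp_pos: [0.4679, -0.1858, 0.2539]
orientation: [3.142, 0.01, -0.0]
contact_force: [-0.3, -0.6, 0.9]
grip_width: -0.0004
gripper_force: 0.6
```

Call:
{"fn": "send_rows", "kwargs": {
  "steps": [
    {"dx": -0.6,"dy": 0,"dz": 0.8,"yaw": 0,"gripper": 0},
    {"dx": -1.1,"dy": 0,"dz": 1.6,"yaw": 0,"gripper": 0},
    {"dx": -1.5,"dy": 0,"dz": 2.4,"yaw": 0,"gripper": 0},
    {"dx": -1.9,"dy": 0,"dz": 3.2,"yaw": 0,"gripper": 0},
    {"dx": -2.2,"dy": 0,"dz": 4.0,"yaw": 0,"gripper": 0}
  ]
}}

```text
clock: 3.22
tcp_pos: [0.4458, -0.1859, 0.2137]
orientation: [-3.142, -0.009, 0.001]
contact_force: [0.1, -1.5, 1.4]
grip_width: 0.0002
gripper_force: 0.5
```

Call:
{"fn": "send_rows", "kwargs": {
  "steps": [
    {"dx": -0.2,"dy": 0,"dz": 0.8,"yaw": 0,"gripper": 0},
    {"dx": -0.4,"dy": 0,"dz": 1.6,"yaw": 0,"gripper": 0},
    {"dx": -0.6,"dy": 0,"dz": 2.4,"yaw": 0,"gripper": 0},
    {"dx": -0.7,"dy": 0,"dz": 3.1,"yaw": 0,"gripper": 0},
    {"dx": -0.8,"dy": 0,"dz": 3.7,"yaw": 0,"gripper": 0}
  ]
}}

```text
clock: 3.85
tcp_pos: [0.4381, -0.1859, 0.1768]
orientation: [-3.141, -0.01, 0.0]
contact_force: [-0.7, -0.0, 1.3]
grip_width: 0.0002
gripper_force: 0.5
```

Call:
{"fn": "send_rows", "kwargs": {
  "steps": [
    {"dx": 0,"dy": 0,"dz": 0.5,"yaw": 0,"gripper": 0},
    {"dx": 0,"dy": 0,"dz": 1.0,"yaw": 0,"gripper": 0},
    {"dx": 0,"dy": 0,"dz": 1.4,"yaw": 0,"gripper": 0},
    {"dx": 0,"dy": 0,"dz": 1.7,"yaw": 0,"gripper": 0},
    {"dx": 0,"dy": 0,"dz": 1.9,"yaw": 0,"gripper": 0}
  ]
}}

```text
clock: 4.47
tcp_pos: [0.4382, -0.1859, 0.1582]
orientation: [-3.142, -0.01, 0.0]
contact_force: [-0.5, 0.1, 0.6]
grip_width: -0.0001
gripper_force: 0.5
```

Call:
{"fn": "send_rows", "kwargs": {
  "steps": [
    {"dx": 0,"dy": 0,"dz": 0.1,"yaw": 0,"gripper": 0},
    {"dx": 0,"dy": 0,"dz": 0.2,"yaw": 0,"gripper": 0},
    {"dx": 0,"dy": 0,"dz": 0.3,"yaw": 0,"gripper": 0}
  ]
}}

```text
clock: 4.85
tcp_pos: [0.4383, -0.1859, 0.1555]
orientation: [3.141, 0.01, 0.0]
contact_force: [-3.7, 2.1, 11.9]
grip_width: 0.0001
gripper_force: 6.2
```

Call:
{"fn": "send_rows", "kwargs": {
  "steps": [
    {"dx": 0,"dy": 0,"dz": -1.5,"yaw": 0,"gripper": 0},
    {"dx": 0,"dy": 0,"dz": -4,"yaw": 0,"gripper": 0},
    {"dx": 1.5,"dy": -3,"dz": -6,"yaw": 0,"gripper": 0.5},
    {"dx": 3.5,"dy": -8,"dz": -6,"yaw": 0,"gripper": 1},
    {"dx": 5.5,"dy": -13,"dz": -6,"yaw": 0,"gripper": 1}
  ]
}}

```text
clock: 5.48
tcp_pos: [0.4935, -0.0545, 0.2169]
orientation: [3.141, 0.008, 0.004]
contact_force: [-0.1, -0.3, 0.5]
grip_width: 0.0542
gripper_force: 0.0
```

```bash
python3 - <<'E'
from h import *
from bench import status, imaging
np.set_printoptions(suppress=True,precision=4)
for n in ("side","top"):
    f=imaging.grab_frame(n); np.savez(f"pics/{n}1.npz",**f)
    if n=="side": cv2.imwrite("pics/side1.png",f["color"][:,:,::-1])
    for a,c,m,b in blobs(blue(f)):
        P=pts(f,m); print(n,a,c,np.median(P,0))
        if a>3000:
            q=P[P[:,2]>.1]; A=np.linalg.lstsq(np.c_[q[:,:2],np.ones(len(q))],q[:,2],rcond=None)[0]; print("slope",A, q.min(0),q.max(0))
E
```

```text
side 501 [288.8 200.6] [0.5601 0.1323 0.1079]
side 168 [401.7 229.3] [ 0.7677 -0.0217  0.1493]
side 15794 [282.6 352.4] [ 0.5091 -0.2552  0.1302]
slope [-0.0023  0.0004  0.1316] [ 0.3916 -0.3664  0.1245] [ 0.6277 -0.1092  0.176 ]
top 233 [351.1 143.9] [ 0.7672 -0.0144  0.1496]
top 7675 [504.1 292.3] [ 0.5158 -0.2989  0.1301]
slope [-0.0011  0.0053  0.1324] [ 0.4035 -0.3622  0.125 ] [ 0.628  -0.2208  0.1749]
top 807 [259.7 252.7] [0.5603 0.1395 0.1086]
top 864 [188.1 287.9] [0.4866 0.2621 0.1084]
```

Lid is flat at z = 0.130, so it is closed. Moving on to the nearer canister at (0.56, 0.138).

Call:
{"fn": "send_rows", "kwargs": {
  "steps": [
    {"dx": 1.7,"dy": -5,"dz": 0,"yaw": 0,"gripper": 1},
    {"dx": 3.4,"dy": -10,"dz": 0,"yaw": 0,"gripper": 1},
    {"dx": 5.1,"dy": -15,"dz": 0,"yaw": 0,"gripper": 1},
    {"dx": 6.3,"dy": -18.5,"dz": 0,"yaw": 0,"gripper": 1},
    {"dx": 6.6,"dy": -19.3,"dz": 0,"yaw": 0,"gripper": 1}
  ]
}}

```text
clock: 6.2
tcp_pos: [0.5577, 0.1408, 0.2161]
orientation: [-3.14, -0.016, -0.002]
contact_force: [0.3, -0.3, -0.1]
grip_width: 0.0854
gripper_force: 0.0
```

Call:
{"fn": "send_rows", "kwargs": {
  "steps": [
    {"dx": 0,"dy": 0,"dz": 0,"yaw": 0,"gripper": 1},
    {"dx": 0,"dy": 0,"dz": 2,"yaw": 0,"gripper": 1},
    {"dx": 0,"dy": 0,"dz": 4.5,"yaw": 0,"gripper": 1},
    {"dx": 0,"dy": 0,"dz": 7,"yaw": 0,"gripper": 1},
    {"dx": 0,"dy": 0,"dz": 8.5,"yaw": 0,"gripper": 1}
  ]
}}

```text
clock: 6.82
tcp_pos: [0.5568, 0.1354, 0.1293]
orientation: [3.14, 0.006, -0.002]
contact_force: [0.7, 0.1, 0.8]
grip_width: 0.0855
gripper_force: 0.0
```

Call:
{"fn": "send_rows", "kwargs": {
  "steps": [
    {"dx": 0.3,"dy": -0.2,"dz": 1,"yaw": 0,"gripper": 1},
    {"dx": 0.3,"dy": -0.2,"dz": 2.5,"yaw": 0,"gripper": 1},
    {"dx": 0.3,"dy": -0.2,"dz": 4,"yaw": 0,"gripper": 1},
    {"dx": 0.3,"dy": -0.2,"dz": 4.9,"yaw": 0,"gripper": 1},
    {"dx": 0.3,"dy": -0.2,"dz": 4.9,"yaw": 0,"gripper": 1}
  ]
}}

```text
clock: 7.45
tcp_pos: [0.5597, 0.1397, 0.0804]
orientation: [3.141, 0.01, -0.002]
contact_force: [-0.1, -1.1, 0.3]
grip_width: 0.0853
gripper_force: 0.0
```

Call:
{"fn": "send_rows", "kwargs": {
  "steps": [
    {"dx": 0,"dy": 0,"dz": 0,"yaw": 0,"gripper": 0.75},
    {"dx": 0,"dy": 0,"dz": 0,"yaw": 0,"gripper": 0.65},
    {"dx": 0,"dy": 0,"dz": 0,"yaw": 0,"gripper": 0.5},
    {"dx": 0,"dy": 0,"dz": 0,"yaw": 0,"gripper": 0.5},
    {"dx": 0,"dy": 0,"dz": 0,"yaw": 0,"gripper": 0.5}
  ],
  "force": 50
}}

```text
clock: 8.07
tcp_pos: [0.5607, 0.1396, 0.0821]
orientation: [3.141, 0.009, 0.002]
contact_force: [-1.0, -1.2, 6.5]
grip_width: 0.054
gripper_force: 52.7
```

Call:
{"fn": "send_rows", "kwargs": {
  "steps": [
    {"dx": 0,"dy": 0,"dz": -0.6,"yaw": 0,"gripper": 0.5},
    {"dx": 0,"dy": 0,"dz": -1.8,"yaw": 0,"gripper": 0.5},
    {"dx": 0,"dy": 0,"dz": -3,"yaw": 0,"gripper": 0.5},
    {"dx": 0,"dy": 0,"dz": -4,"yaw": 0,"gripper": 0.5},
    {"dx": 0,"dy": 0,"dz": -4.5,"yaw": 0,"gripper": 0.5}
  ]
}}

```text
clock: 8.7
tcp_pos: [0.5606, 0.1399, 0.1273]
orientation: [-3.141, -0.01, -0.002]
contact_force: [0.7, 1.0, -2.1]
grip_width: 0.0542
gripper_force: 53.0
```

Call:
{"fn": "send_rows", "kwargs": {
  "steps": [
    {"dx": 0,"dy": 0,"dz": 0,"yaw": 0,"gripper": 0.5},
    {"dx": 0,"dy": 0,"dz": 0,"yaw": 0,"gripper": 0.5},
    {"dx": 0,"dy": 0,"dz": 0,"yaw": 0,"gripper": 0.5},
    {"dx": 0,"dy": 0,"dz": 0,"yaw": 0,"gripper": 0.5},
    {"dx": 0,"dy": 0,"dz": 0,"yaw": 0,"gripper": 0.5}
  ]
}}

```text
clock: 9.32
tcp_pos: [0.5601, 0.1398, 0.1261]
orientation: [3.142, 0.01, -0.0]
contact_force: [0.2, 0.3, -2.9]
grip_width: 0.054
gripper_force: 53.0
```

```bash
python3 - <<'E'
from h import *
from bench import status, imaging
np.set_printoptions(suppress=True,precision=3)
for i in range(6):
    f=imaging.grab_frame("side");o=status.get_obs(); print(o["contact_force"],o["moment"],o["tau"],o["tcp_pos"])
cv2.imwrite("pics/side2.png",f["color"][60:420,150:470,::-1])
E
```

```text
[-0.122  0.371 -1.773] [-0.012  0.05   0.001] [ -0.    -54.871  -3.821 -22.604   0.009   0.006  -0.   ] [0.56  0.14  0.126]
[-0.652 -0.787 -2.126] [-0.028 -0.066  0.097] [ -0.002 -54.87   -3.822 -22.609   0.009   0.006  -0.   ] [0.56  0.14  0.126]
[ 0.273 -0.353 -2.82 ] [0.029 0.012 0.002] [ -0.004 -54.873  -3.824 -22.613   0.009   0.005  -0.   ] [0.56  0.14  0.126]
[-0.025  0.287 -2.118] [ 0.033 -0.     0.005] [ -0.003 -54.876  -3.825 -22.617   0.009   0.005  -0.   ] [0.56  0.14  0.126]
[ 0.007  0.194 -1.519] [ 0.001 -0.047 -0.018] [ -0.003 -54.88   -3.825 -22.619   0.009   0.005  -0.   ] [0.56  0.14  0.126]
[ 0.465  0.663 -1.942] [ 0.    -0.042  0.006] [ -0.004 -54.885  -3.825 -22.622   0.009   0.005  -0.   ] [0.56  0.14  0.126]
```

View pics/side2.png

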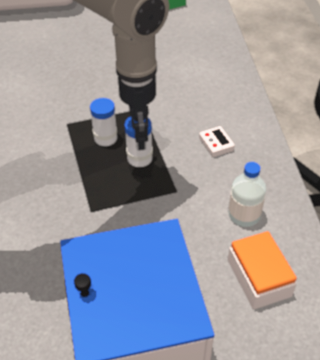

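The crop shows the lid closed, with the gripped can's cap at (138,125) and its foot at (140,163). The load reads about 2.1 N. I'll check that it's off the mat.

```bash
python3 - <<'E'
from h import *
from bench import imaging
np.set_printoptions(suppress=True,precision=3)
f=imaging.grab_frame("side")
P=pts(f,np.ones((480,640),bool)); C=f["color"].reshape(-1,3)[(f["depth"]>0).ravel()]
b=(C[:,2]>120)&(C[:,0]<70)&(np.hypot(P[:,0]-.56,P[:,1]-.14)<.04); print("cap",P[b].max(0),b.sum())
w=(C.min(1)>90)&(np.hypot(P[:,0]-.56,P[:,1]-.14)<.032)&(P[:,2]>.01); print("body z",np.percentile(P[w][:,2],[1,50,99]),w.sum())
E
```

```text
cap [0.586 0.165 0.191] 142
body z [0.05  0.089 0.506] 598
```

Body's lowest point is at 0.050, so it's clear of the mat. Setting it back down.

Call:
{"fn": "send_rows", "kwargs": {
  "steps": [
    {"dx": 0,"dy": 0,"dz": 1.2,"yaw": 0,"gripper": 0.5},
    {"dx": 0,"dy": 0,"dz": 2.4,"yaw": 0,"gripper": 0.5},
    {"dx": 0,"dy": 0,"dz": 3.4,"yaw": 0,"gripper": 0.5},
    {"dx": 0,"dy": 0,"dz": 4.0,"yaw": 0,"gripper": 0.5},
    {"dx": 0,"dy": 0,"dz": 4.3,"yaw": 0,"gripper": 0.5}
  ]
}}

```text
clock: 10.3
tcp_pos: [0.5601, 0.1398, 0.0827]
orientation: [3.141, 0.01, -0.001]
contact_force: [0.4, -0.8, -1.8]
grip_width: 0.0544
gripper_force: 53.0
```

Call:
{"fn": "send_rows", "kwargs": {
  "steps": [
    {"dx": 0,"dy": 0,"dz": 0.1,"yaw": 0,"gripper": 0.5},
    {"dx": 0,"dy": 0,"dz": 0.1,"yaw": 0,"gripper": 0.5}
  ]
}}

```text
clock: 10.55
tcp_pos: [0.5604, 0.1399, 0.0826]
orientation: [-3.141, -0.01, -0.001]
contact_force: [0.1, -0.3, -2.0]
grip_width: 0.0539
gripper_force: 53.0
```

Call:
{"fn": "send_rows", "kwargs": {
  "steps": [
    {"dx": 0,"dy": 0,"dz": 0.1,"yaw": 0,"gripper": 0.5},
    {"dx": 0,"dy": 0,"dz": 0.15,"yaw": 0,"gripper": 0.5},
    {"dx": 0,"dy": 0,"dz": 0.15,"yaw": 0,"gripper": 0.5}
  ]
}}

```text
clock: 10.92
tcp_pos: [0.5607, 0.14, 0.0821]
orientation: [-3.142, -0.009, -0.002]
contact_force: [-2.4, -1.0, 6.9]
grip_width: 0.0542
gripper_force: 53.6
```

Standing on the mat. Releasing slowly, then rising.

Call:
{"fn": "send_rows", "kwargs": {
  "steps": [
    {"dx": 0,"dy": 0,"dz": 0,"yaw": 0,"gripper": 0.7},
    {"dx": 0,"dy": 0,"dz": 0,"yaw": 0,"gripper": 0.8},
    {"dx": 0,"dy": 0,"dz": 0,"yaw": 0,"gripper": 1},
    {"dx": 0,"dy": 0,"dz": 0,"yaw": 0,"gripper": 1},
    {"dx": 0,"dy": 0,"dz": 0,"yaw": 0,"gripper": 1}
  ]
}}

```text
clock: 11.55
tcp_pos: [0.5602, 0.1398, 0.0807]
orientation: [3.142, 0.01, -0.0]
contact_force: [-0.3, 0.1, 0.0]
grip_width: 0.0856
gripper_force: 0.0
```

Call:
{"fn": "send_rows", "kwargs": {
  "steps": [
    {"dx": 0,"dy": 0,"dz": -1,"yaw": 0,"gripper": 1},
    {"dx": 0,"dy": 0,"dz": -3.5,"yaw": 0,"gripper": 1},
    {"dx": 0,"dy": 0,"dz": -6.5,"yaw": 0,"gripper": 1},
    {"dx": 0,"dy": 0,"dz": -9.5,"yaw": 0,"gripper": 1},
    {"dx": 0,"dy": 0,"dz": -12,"yaw": 0,"gripper": 1}
  ]
}}

```text
clock: 12.18
tcp_pos: [0.5605, 0.14, 0.2029]
orientation: [-3.141, -0.01, -0.002]
contact_force: [0.0, 0.2, -0.4]
grip_width: 0.0859
gripper_force: 0.0
```

```bash
python3 - <<'E'
from h import *
from bench import imaging,status
np.set_printoptions(suppress=True,precision=4)
for n in ("side","top"):
    f=imaging.grab_frame(n)
    for a,c,m,b in blobs(blue(f)):
        P=pts(f,m); P=P[P[:,2]>.104]; print(n,a,c,"mean",P.mean(0))
print(status.get_obs()["tcp_pos"])
E
```

```text
side 369 [252.  167.9] mean [0.487  0.2564 0.1085]
side 495 [288.7 200.6] mean [0.5594 0.135  0.1085]
side 169 [401.8 229.3] mean [ 0.7678 -0.0213  0.1484]
side 15874 [282.5 352. ] mean [ 0.5095 -0.2482  0.1303]
top 233 [351.1 143.9] mean [ 0.7672 -0.0145  0.1494]
top 16769 [467.1 295.1] mean [ 0.5071 -0.2334  0.1302]
top 676 [185.  288.6] mean [0.4841 0.2663 0.1086]
[0.562  0.1406 0.2044]
```

Call:
{"fn": "send_rows", "kwargs": {
  "steps": [
    {"dx": -2,"dy": -3.5,"dz": 0,"yaw": 0,"gripper": 1},
    {"dx": -4.5,"dy": -7.5,"dz": 0,"yaw": 0,"gripper": 1},
    {"dx": -6.8,"dy": -11,"dz": 0,"yaw": 0,"gripper": 1},
    {"dx": -7.4,"dy": -12.1,"dz": 0,"yaw": 0,"gripper": 1},
    {"dx": -7.4,"dy": -12.1,"dz": 2,"yaw": 0,"gripper": 1}
  ]
}}

```text
clock: 12.9
tcp_pos: [0.4859, 0.2617, 0.1816]
orientation: [-3.14, -0.013, -0.004]
contact_force: [0.2, -0.6, -0.9]
grip_width: 0.0851
gripper_force: 0.0
```

Call:
{"fn": "send_rows", "kwargs": {
  "steps": [
    {"dx": 0,"dy": 0,"dz": 2,"yaw": 0,"gripper": 1},
    {"dx": 0,"dy": 0,"dz": 3,"yaw": 0,"gripper": 1},
    {"dx": 0,"dy": 0,"dz": 3.5,"yaw": 0,"gripper": 1},
    {"dx": 0,"dy": 0,"dz": 3.5,"yaw": 0,"gripper": 1}
  ]
}}

```text
clock: 13.4
tcp_pos: [0.4857, 0.2602, 0.1458]
orientation: [3.141, 0.009, 0.0]
contact_force: [-0.6, 0.3, -0.6]
grip_width: 0.085
gripper_force: 0.0
```

Well aligned over (0.486, 0.2605).

Call:
{"fn": "send_rows", "kwargs": {
  "steps": [
    {"dx": 0,"dy": 0,"dz": 1.5,"yaw": 0,"gripper": 1},
    {"dx": 0,"dy": 0,"dz": 3.5,"yaw": 0,"gripper": 1},
    {"dx": 0,"dy": 0,"dz": 5.2,"yaw": 0,"gripper": 1},
    {"dx": 0,"dy": 0,"dz": 6.3,"yaw": 0,"gripper": 1},
    {"dx": 0,"dy": 0,"dz": 6.4,"yaw": 0,"gripper": 1}
  ]
}}

```text
clock: 14.02
tcp_pos: [0.4851, 0.2602, 0.0809]
orientation: [3.141, 0.01, -0.002]
contact_force: [0.7, 0.1, 0.1]
grip_width: 0.0851
gripper_force: 0.0
```

Call:
{"fn": "send_rows", "kwargs": {
  "steps": [
    {"dx": 0,"dy": 0,"dz": 0,"yaw": 0,"gripper": 0.75},
    {"dx": 0,"dy": 0,"dz": 0,"yaw": 0,"gripper": 0.65},
    {"dx": 0,"dy": 0,"dz": 0,"yaw": 0,"gripper": 0.5},
    {"dx": 0,"dy": 0,"dz": 0,"yaw": 0,"gripper": 0.5},
    {"dx": 0,"dy": 0,"dz": 0,"yaw": 0,"gripper": 0.5}
  ],
  "force": 60
}}

```text
clock: 14.65
tcp_pos: [0.4861, 0.2616, 0.083]
orientation: [-3.14, -0.01, -0.003]
contact_force: [-0.3, 2.3, 6.1]
grip_width: 0.054
gripper_force: 62.4
```

Call:
{"fn": "send_rows", "kwargs": {
  "steps": [
    {"dx": 0,"dy": 0,"dz": -0.6,"yaw": 0,"gripper": 0.5},
    {"dx": 0,"dy": 0,"dz": -1.8,"yaw": 0,"gripper": 0.5},
    {"dx": 0,"dy": 0,"dz": -3,"yaw": 0,"gripper": 0.5},
    {"dx": 0,"dy": 0,"dz": -4,"yaw": 0,"gripper": 0.5},
    {"dx": 0,"dy": 0,"dz": -4.5,"yaw": 0,"gripper": 0.5}
  ]
}}

```text
clock: 15.28
tcp_pos: [0.4858, 0.2604, 0.1277]
orientation: [-3.141, -0.009, -0.002]
contact_force: [0.7, 0.0, -6.1]
grip_width: 0.0545
gripper_force: 64.4
```

Call:
{"fn": "send_rows", "kwargs": {
  "steps": [
    {"dx": 0,"dy": 0,"dz": 0,"yaw": 0,"gripper": 0.5},
    {"dx": 0,"dy": 0,"dz": 0,"yaw": 0,"gripper": 0.5},
    {"dx": 0,"dy": 0,"dz": 0,"yaw": 0,"gripper": 0.5},
    {"dx": 0,"dy": 0,"dz": 0,"yaw": 0,"gripper": 0.5}
  ]
}}

```text
clock: 15.78
tcp_pos: [0.4853, 0.2603, 0.1265]
orientation: [3.141, 0.01, -0.001]
contact_force: [0.2, -0.2, -6.3]
grip_width: 0.0542
gripper_force: 64.4
```

```bash
python3 - <<'E'
from h import *
from bench import status, imaging
np.set_printoptions(suppress=True,precision=3)
F=[]
for i in range(6):
    f=imaging.grab_frame("side");o=status.get_obs(); F.append(o["contact_force"])
print(np.mean(F,0),o["tcp_pos"],o["gripper_force"])
P=pts(f,np.ones((480,640),bool)); C=f["color"].reshape(-1,3)[(f["depth"]>0).ravel()]
w=(C.min(1)>90)&(np.hypot(P[:,0]-.486,P[:,1]-.26)<.032)&(P[:,2]>.01); print("body z",np.percentile(P[w][:,2],[1,50]),w.sum())
E
```

```text
[ 0.621 -0.418 -6.091] [0.486 0.26  0.127] 64.42591837607324
body z [0.049 0.092] 622
```

This one weighs about 6.1 N against 2.1 N, so it's the heavier can. Raising it 14 cm more.

Call:
{"fn": "send_rows", "kwargs": {
  "steps": [
    {"dx": 0,"dy": 0,"dz": -1.5,"yaw": 0,"gripper": 0.5},
    {"dx": 0,"dy": 0,"dz": -4,"yaw": 0,"gripper": 0.5},
    {"dx": 0,"dy": 0,"dz": -7,"yaw": 0,"gripper": 0.5},
    {"dx": 0,"dy": 0,"dz": -10,"yaw": 0,"gripper": 0.5},
    {"dx": 0,"dy": 0,"dz": -12.5,"yaw": 0,"gripper": 0.5}
  ]
}}

```text
clock: 16.7
tcp_pos: [0.4855, 0.2606, 0.2542]
orientation: [-3.141, -0.01, -0.003]
contact_force: [1.2, -0.2, -6.2]
grip_width: 0.0542
gripper_force: 65.1
```

Call:
{"fn": "send_rows", "kwargs": {
  "steps": [
    {"dx": 0,"dy": 0,"dz": -1,"yaw": 0,"gripper": 0.5},
    {"dx": 0,"dy": 0,"dz": -1.5,"yaw": 0,"gripper": 0.5},
    {"dx": 0,"dy": 0,"dz": -1.5,"yaw": 0,"gripper": 0.5},
    {"dx": 0,"dy": 0,"dz": -1.5,"yaw": 0,"gripper": 0.5},
    {"dx": 0,"dy": 0,"dz": -1.5,"yaw": 0,"gripper": 0.5}
  ]
}}

```text
clock: 17.32
tcp_pos: [0.4852, 0.2602, 0.266]
orientation: [3.141, 0.01, -0.002]
contact_force: [-0.6, 0.0, -6.3]
grip_width: 0.0541
gripper_force: 65.1
```

Call:
{"fn": "send_rows", "kwargs": {
  "steps": [
    {"dx": 0,"dy": 0,"dz": 0,"yaw": 0,"gripper": 0.5},
    {"dx": 0,"dy": 0,"dz": 0,"yaw": 0,"gripper": 0.5},
    {"dx": 0,"dy": 0,"dz": 0,"yaw": 0,"gripper": 0.5},
    {"dx": 0,"dy": 0,"dz": 0,"yaw": 0,"gripper": 0.5}
  ]
}}

```text
clock: 17.82
tcp_pos: [0.4855, 0.2604, 0.2668]
orientation: [3.142, 0.01, 0.0]
contact_force: [-0.5, 0.2, -6.0]
grip_width: 0.0546
gripper_force: 65.1
```

```bash
python3 - <<'E'
from h import *
from bench import status, imaging
np.set_printoptions(suppress=True,precision=3)
f=imaging.grab_frame("side");o=status.get_obs()
print(o["contact_force"],o["tcp_pos"],o["gripper_force"],abs(o["qvel"]).max())
P=pts(f,np.ones((480,640),bool)); C=f["color"].reshape(-1,3)[(f["depth"]>0).ravel()]
w=(C.min(1)>90)&(np.hypot(P[:,0]-.486,P[:,1]-.26)<.032)&(P[:,2]>.01); print("body z",np.percentile(P[w][:,2],[1,50]),w.sum())
for a,c,m,b in blobs(blue(f)): print(a,c,np.median(pts(f,m),0))
cv2.imwrite("pics/side3.png",f["color"][:,:,::-1])
E
```

```text
[ 1.204  0.408 -6.489] [0.485 0.26  0.267] 65.05236488766968 0.001781647089127569
body z [0.189 0.231] 799
72 [253.7 101.3] [0.506 0.244 0.291]
85 [235.  102.4] [0.467 0.24  0.292]
497 [288.9 200.6] [0.56  0.133 0.108]
171 [401.7 229.3] [ 0.768 -0.022  0.149]
15844 [282.5 352.1] [ 0.509 -0.255  0.13 ]
```

View pics/side3.png

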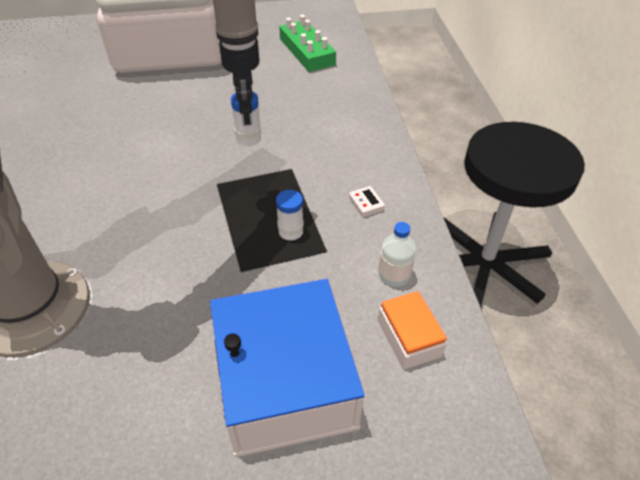

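The heavy can is held upright at (245,118), the light one stands on the mat at (290,215), and the lid is closed around (283,350). The bottle, tip box and timer haven't moved.

```bash
python3 -c "
from bench import workorder; print(workorder.hand_in())"
```

```text
the job is handed in; nothing more can be done
None
```

I closed the warmer's lid, stood the lighter canister (about 2 N) upright on the mat, and handed the job in holding the heavier one (about 6 N) upright and still, its underside about 19 cm above the bench.

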